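Uncap the coin for the customer

TASK

On the coin dealer's table, pick up the yellow-handled C-shaped puller, slide its fork under the rim of the red cap on the wooden display block and pull up until the cap pops off its peg. Then set the puller, with the red cap still in its fork, gently back down on the blue felt pad it came from, both upright, and let go. Do not touch the red cap with the fingers, and leave the blue and white caps on their pegs.

Things in the scene. Friction and masses are not known exactly. Their poses are not given: they have to be found in the camera images.
- puller: Steel C puller, 160 g. Origin: fork's underside, middle; z up, x to tines' free tips. Tines 5 thick, 10 wide, 49 apart, x -45 to 40 mm. Spine x -53 to -45, 26 wide (foot 69), up to an arm 24 wide at z 50 to 58, x -53 to 14. Yellow handle over the origin: x 26, y 18 (grip across y), z 58 to 108. A pulled cap's axis belongs at the origin. Stands on a felt pad, 150 x 120, 4 thick.
- cap_red: Red mushroom cap, 60 g, snug on a peg of the block. Origin: centre of its foot, on the block's top, 30 mm above the table; z up, x across the row of caps, away from the robot. Neck 36 mm in diameter, z 0 to 22; rim 68 mm, z 22 to 30; crown 54 mm, to z 36. Fork goes round the neck, under the rim. Held by springs (3 to 8 N) over the first few mm; off its peg at 16 mm. Hangs in the fork by its rim.
- cap_blue: Blue cap, size and axes as the red one; stays on its peg. The fixed dark wooden block is 100 mm deep (x) and 320 mm long, 30 mm high, with three pegs in a row along y, 100 mm apart; which cap is on which varies.
- cap_white: White cap, size and axes as the red one; stays on its peg on the same block. Other things on the table near the work are less than 40 mm high.
Mind the look-alikes: they are no part of the job. Of the things that look like the puller, take the one that is farthest to the robot's right at the start.

How it is judged:
On the way, in this order (a step that is already met when the one before it is completed fails the run):
1. the puller's fork is under the rim of the still seated red cap (horizontal distance between puller and cap_red below 0.025 m and z of puller in the frame of cap_red between -0.004 and 0.0195 m and distance of cap_red from where it was at the start of the episode below 0.006 m), for 0.05 s.
2. the red cap is off its peg, clear above the block, carried by the puller (height (world z) of cap_red above 0.052 m and contact force between puller and cap_red above 0.2 N and horizontal distance between puller and cap_red below 0.03 m), for 0.2 s.
At the end, for the whole second after the job is handed in: Puller upright (8 degrees), at rest, within 60 mm of its start, underside at most 12 mm above the table; red cap upright (8 degrees) at rest in its fork within 35 mm of the puller's origin, foot at most 12 mm above the table; blue and white caps within 8 mm of their starts (distance of puller from where it was at the start of the episode below 0.06 m and height (world z) of each of puller, cap_red below 0.012 m and angle between each of puller, cap_red's own z axis and vertical below 0.15 rad and horizontal distance between puller and cap_red below 0.035 m and linear speed of each of puller, cap_red below 0.02 m/s and distance of each of cap_blue, cap_white from where it was at the start of the episode below 0.008 m); the robot touches nothing.
It fails at once if the fingers press on the red cap (contact force between the fingers and cap_red above 1 N).
It fails at once if the blue cap is displaced (distance of cap_blue from where it was at the start of the episode above 0.008 m).
It fails at once if the white cap is displaced (distance of cap_white from where it was at the start of the episode above 0.008 m).
It fails at once if the puller is let go of, or the cap falls, while the pulled cap is in the air (height (world z) of cap_red above 0.05 m and contact force between the fingers and puller below 0.1 N).
It fails at once if the red cap hits down hard (height (world z) of cap_red below 0.02 m and linear speed of cap_red above 0.35 m/s).
It also fails if it takes over 54 s, if anything falls off the work surface, if the arm or the gripper's body presses on something with over 40 N, if the wrist force passes 120 N, or if a joint passes its speed limit or range.

ROBOT

A 6-joint arm with a two-finger parallel gripper is mounted at the origin on the work surface. World frame = base frame: x ahead of the robot, y to its left, z up, the work surface at z = 0. Lengths are in m, angles in rad, forces in N, time in s.
With the tool pointing down it reaches from about 0.275 to 0.75 m from the base axis. Payload 10.2 kg.
Tool frame: the origin (TCP) lies midway between the tips of the shut fingers; the grasp point (between the pads) lies 19 mm behind it (manip.pinch_z is the z of the grasp point in the tool frame, in m); z points along the fingers, y is the line along which they close (so a half turn about z gives the same grasp; the last joint's range is limited). The gripper opens to 88 mm and grips with 3 to 60 N. Pads are 18 mm wide; open, the fingers measure 123 mm over their backs; the gripper's body (75 mm by 187 mm) begins 45 mm behind the grasp point.
Start: joints at [-1.525, 0.313, 1.498, -0, 1.331, -0.223], TCP at [0.139, -0.506, 0.239] pointing down, gripper open.
Joint ranges: [-2.94, 2.94], [-0.97, 2.17], [0.19, 2.56], [-1.23, 4.37], [0.02, 3.11], [-2.88, 2.88]. Speed limits (rad/s): [2.39, 2.39, 3.01, 3.14, 3.14, 3.14].

INTERFACE

Orientations are given as a 3x3 rotation matrix whose columns are the frame's x, y, z axes.
In Python, from station import manip gives the robot as it stands.
- The arm moves only by the tool move_arm, never from a script. Its argument "steps" is a list that holds one entry, the list of rows, each a list of 7 numbers: the turn, a rotation vector about the tool's x, y, z in rad, then the shift along the tool's x, y, z in m, then the opening, from -1 (shut) to 1 (fully open). In form: [[[rx, ry, rz, tx, ty, tz, gripper], ...]]. A call has 1 to 12 rows; each row is the pose to reach, as a shift and turn from the pose commanded when the call began, along the tool's axes at that moment; what a row does not reach only later rows make up. A row lasts 1/8 s, in which the tool goes at most 62.5 mm and 10.7 degrees, less where a joint would pass 70% of its speed; a pose out of reach is approached as far as the arm can. A call with a gripper value outside its range is refused whole. The fingers move at their own pace and stop on an object; the grip force is fixed at half the most. Time passes only in rows, so rows that repeat a pose let the fingers close. It gives the time, the measured TCP pose, the force, the opening and the grip force at its end, in the units of the state.
- manip.read_state(): the state, without advancing time (a new reading comes with each control period).
- manip.get_image(name): name is "side" or "top"; returns a dict with "img" (420x560x3 uint8, blue, green, red), "fx", "fy", "cx", "cy" (pixels), "k1" (the pictures are not rectified: a ray, as slopes to the right and down, at radius r is drawn at 1 + k1 r^2 times it, then the intrinsics apply), "R" (3x3) and "t" (3): a world point X has camera coordinates R X + t. Camera axes: x right, y down, z forward; pixel columns grow to the right and rows downward; lengths in m; the calibration is good to about 2 mm. A picture is of the moment at which its call begins. There is no depth.
- manip.finish_job(): hands the job in; it is judged then, once.
Trained networks look in the newest picture that a camera, given by its name, has taken for a name from the list of things; names that differ only in an ending like _2 or _b are one class to them, and where a whole thing is asked for, a point or a joint stands for the part that bears it (a point fixed in the world has none). Each returns a list of dicts, best first, with "score" (0 to 1); they miss things now and then, are a little off and sometimes report something else, mostly with a low value. They report only what shows in the picture. A call takes as long as a camera call. They do not tell look-alikes from the thing itself.
- manip.boxes_of(camera, thing): "extent" ([left, top, width, height] in pixels, round what is visible of it).
- manip.spot_point(camera, thing): "pixel" ([column, row] in pixels: a listed point, or the origin of a listed thing).
The state is a dict: "clock": time; "q": joint angles; "joint_velocities": joint speeds; "joint_efforts": joint torques, N m; "eef_pos": TCP position; "orientation": TCP orientation; "contact_force": force on the tool from outside, world axes, zero at the start; "torque": the same for the moment, N m; "width": opening from 0.0 (shut) to 1.0 (fully open); "grasp_force": force on a finger pad.
Only numpy, scipy, OpenCV 4.12 (cv2) and the standard library are available. Lean on these libraries where they do the work, as an engineer would, in place of code of your own. Each camera call takes 0.05 s, during which the arm holds its last target. There are 200 camera calls.

## Working session

There is one attempt and no reset: what is moved stays moved. The work goes in short steps, Python scripts to look and compute and a tool call to move; the robot and the scene stay as the last step left them, time stands still between calls to the robot, and variables do not carry over. Pictures are saved under pics/ and viewed, at most 10 in all, crops included, and the job is handed in when it is done.

Besides the shell and the picture viewer there is one more tool, called as name(argument=value, ...), one argument or row to a line, values as JSON. move_arm: Moves the arm, as the interface text tells. Its arguments: {"type":"object","properties":{"steps":{"type":"array","items":{"type":"array","items":{"type":"array","items":{"type":"number"}}}}},"required":["steps"]}

```bash
mkdir -p pics; cat > h.py <<'E'
import numpy as np, cv2
from station import manip
def K(c): return np.array([[c['fx'],0,c['cx']],[0,c['fy'],c['cy']],[0,0,1.]]),np.array([c['k1'],0,0,0,0.])
def ray(c,p):
    k,d=K(c); u=cv2.undistortPoints(np.array([[p]],float),k,d)[0,0]
    R=np.array(c['R']);t=np.array(c['t']); return -R.T@t, R.T@np.array([u[0],u[1],1])
def atz(c,p,z):
    o,d=ray(c,p); return o+d*(z-o[2])/d[2]
def proj(c,X):
    k,d=K(c); return cv2.projectPoints(np.array(X,float).reshape(-1,3),cv2.Rodrigues(np.array(c['R']))[0],np.array(c['t'],float),k,d)[0][:,0]
E
python3 - <<'E'
from h import *
for n in ('side','top'):
    c=manip.get_image(n); cv2.imwrite(f'pics/{n}0.png',c['img'])
    print(n,'campos',-np.array(c['R']).T@np.array(c['t']))
    for th in ('puller','cap_red','cap_blue','cap_white'):
        for r in manip.spot_point(n,th)[:4]: print(th,np.round(r['pixel'],1),round(r['score'],2),np.round(atz(c,r['pixel'],.004 if th=='puller' else .03),4))
s=manip.read_state();print(s['orientation'],s['clock'],s['width'],manip.pinch_z)
E
```

```text
side campos [0.30776762 0.70102241 0.72983172]
puller [314.6 147.9] 0.85 [ 0.4483 -0.3395  0.004 ]
puller [369.8 174.1] 0.67 [ 0.2878 -0.2479  0.004 ]
cap_red [251.1 182. ] 0.68 [ 0.5755 -0.1284  0.03  ]
cap_blue [238.4 208.2] 0.93 [ 0.5799 -0.0294  0.03  ]
cap_white [226.7 239.1] 0.8 [0.5776 0.0713 0.03  ]
top campos [ 0.3546687  -0.01171767  1.21632936]
puller [384.  285.5] 0.97 [ 0.278  -0.2502  0.004 ]
puller [423.7 207.2] 0.78 [ 0.4568 -0.3415  0.004 ]
puller [266.9 219.9] 0.59 [0.4232 0.0167 0.004 ]
cap_red [328.6 154.1] 0.94 [ 0.5717 -0.1206  0.03  ]
cap_white [241.5 147.8] 0.75 [0.5836 0.0756 0.03  ]
[[ 9.64083556e-01  2.65599130e-01 -3.16584481e-07]
 [ 2.65599129e-01 -9.64083552e-01  9.09541686e-05]
 [ 2.38521341e-05 -8.77715028e-05 -9.99999996e-01]] 0.5 1.0006322225042645 -0.0187
```

View pics/top0.png

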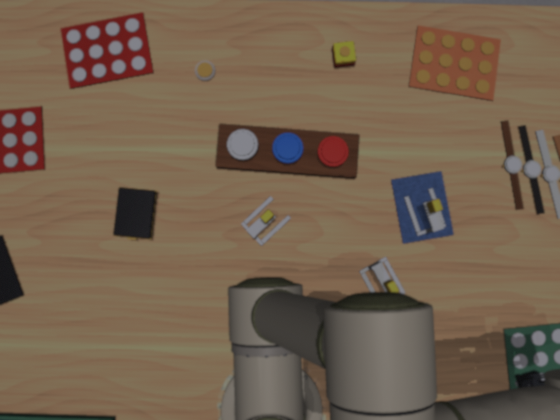

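View pics/side0.png

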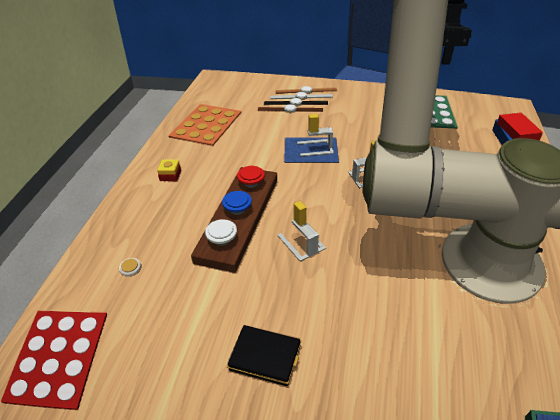

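```bash
python3 - <<'E'
from h import *
a=cv2.imread('pics/top0.png')[160:320,350:480]; b=cv2.imread('pics/side0.png')[100:220,270:400]
a=cv2.resize(a,None,fx=3,fy=3.6,interpolation=2) if 0 else cv2.resize(a,None,fx=3.6,fy=3.6,interpolation=2)
b=cv2.resize(b,None,fx=2.5,fy=2.5,interpolation=2)
o=np.zeros((576,800,3),np.uint8);o[:576,:468]=a[:576,:468];o[:300,470:795]=b
cv2.imwrite('pics/crop.png',o)
E
```

```text
(no output)
```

View pics/crop.png

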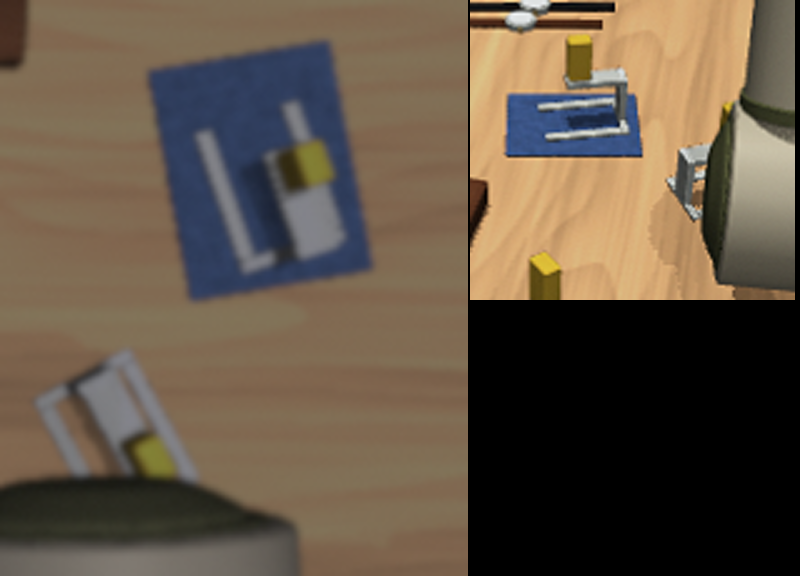

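Puller-like things in the top view: (424,207) on the blue pad, (384,285), (267,220). The first one lies farthest to the robot's right (y≈−0.34) and stands on the pad, so it is the one. The crop confirms this: its tines point away from the robot (tips at about (407,196) and (431,189)), with the handle top at (438,205).

```bash
cat > fit.py <<'E'
from h import *
from scipy.optimize import least_squares
def place(p,M,z0): 
    c,s=np.cos(p[2]),np.sin(p[2]); M=np.array(M)/1000
    return np.c_[p[0]+c*M[:,0]-s*M[:,1],p[1]+s*M[:,0]+c*M[:,1],z0+M[:,2]]
def capmodel():
    a=np.linspace(0,2*np.pi,60); return np.vstack([np.c_[r*np.cos(a),r*np.sin(a),0*a+z] for r,z in((34,22),(34,30),(27,36))])
def fitcap(cams,masks,p0):
    def res(p):
        o=[]
        for n in cams:
            h=cv2.convexHull(proj(cams[n],place([*p,0],capmodel(),.03)).astype(np.float32)); m=cv2.moments(h)
            o+=[m['m10']/m['m00']-masks[n][0],m['m01']/m['m00']-masks[n][1]]
        return o
    return least_squares(res,p0)
def blob(img,col,near):
    hsv=cv2.cvtColor(img,cv2.COLOR_BGR2HSV)
    if col=='red': m=((hsv[...,0]<6)|(hsv[...,0]>174))&(hsv[...,1]>170)&(hsv[...,2]>70)
    if col=='blue': m=(hsv[...,0]>105)&(hsv[...,0]<125)&(hsv[...,1]>150)&(hsv[...,2]>70)
    if col=='white': m=(hsv[...,1]<60)&(hsv[...,2]>100)
    w=np.zeros_like(m);x,y=map(int,near);w[y-28:y+28,x-28:x+28]=1
    n,l,st,ce=cv2.connectedComponentsWithStats((m&w).astype(np.uint8)); i=1+np.argmax(st[1:,4]); return ce[i],st[i]
E
python3 - <<'E'
from fit import *
cams={n:manip.get_image(n) for n in('side','top')}
T=np.array([[204,131],[291,104],[248,272],[316,163],[345,240],[303,258]])/3.6+[350,160]
TM=[[40,29.5,5],[40,-29.5,5],[-53,34.5,5],[0,0,108],[-53,-12,58],[-53,12,58]]
S=(np.array([[546,137],[539,107],[629,130],[579,40]])-[470,0])/2.5+[270,100]
SM=[[40,29.5,3],[40,-29.5,3],[-53,34.5,3],[0,0,108]]
f=lambda p:np.r_[(proj(cams['top'],place(p,TM,.004))-T).ravel(),(proj(cams['side'],place(p,SM,.004))-S).ravel()]
r=least_squares(f,[.45,-.34,.2],x_scale=[.01,.01,.1]);print('puller',r.x,np.degrees(r.x[2]),np.round(r.fun,1))
for c,a,b in(('red',(251,176),(333,152)),('blue',(237,203),(288,148)),('white',(221,232),(242,144))):
    ms={};
    for n,p in(('side',a),('top',b)): ms[n],st=blob(cams[n]['img'],c,p);print(c,n,ms[n],st)
    q=fitcap(cams,ms,[.575,-.03]);print(q.x,np.round(q.fun,1))
    for n in cams: print(cv2.boundingRect(proj(cams[n],place([*q.x,0],capmodel(),.03)).astype(np.float32)))
E
```

```text
puller [ 0.45320294 -0.34183153  0.35701309] 20.455343443977352 [-0.5  0.1 -0.6 -1.1 -0.3  0.1  0.  -0.5 -1.1  1.1  0.4 -0.2  0.5 -1.
 -0.4 -0.8  0.6 -0.5  0.3 -2.2]
red side [250.38954869 174.78622328] [237 166  28  19 421]
red top [332.66932271 151.02390438] [318 136  31  31 753]
[ 0.5744071  -0.12648069] [ 0.2 -0.4 -0.3 -0.2]
(236, 164, 29, 21)
(316, 135, 33, 32)
blue side [236.45041322 200.91528926] [222 191  30  21 484]
blue top [287.27866473 147.66473149] [273 133  30  30 689]
[ 0.58063858 -0.02662255] [ 0.3 -0.1 -0.2 -0.3]
(221, 189, 31, 23)
(271, 131, 32, 32)
white side [220.43327842 230.98517298] [205 219  32  25 607]
white top [241.87101248 143.70041609] [227 129  31  30 721]
[0.58787755 0.07322106] [ 0.1 -0.1 -0.1 -0.1]
(204, 218, 33, 26)
(226, 128, 32, 32)
```

move_arm(
  steps=[
    [[0,0,-0.02,0.05,-0.011,0.012,1],[0,0,-0.035,0.1,-0.022,0.024,1],[0,0,-0.05,0.15,-0.033,0.036,1],[0,0,-0.06,0.2,-0.044,0.048,1],[0,0,-0.07,0.25,-0.055,0.058,1],[0,0,-0.08,0.3,-0.066,0.068,1],[0,0,-0.088,0.33,-0.072,0.075,1],[0,0,-0.088,0.3465,-0.0748,0.079,1],[0,0,-0.088,0.3465,-0.0748,0.079,1],[0,0,-0.088,0.3465,-0.0748,0.079,1]],
  ],
)

```text
clock: 1.85
eef_pos: [0.4529, -0.3428, 0.16]
orientation: [[0.937, 0.348, 0.0], [0.348, -0.937, -0.0], [-0.0, 0.0, -1.0]]
contact_force: [1.0, -1.1, 0.2]
width: 0.998
grasp_force: 0.0
```

```bash
python3 - <<'E'
from h import *
s=manip.read_state();print(s['clock'],s['eef_pos'],s['orientation'],s['contact_force'])
a=manip.get_image('side');b=manip.get_image('top')
A=cv2.resize(a['img'][60:200,240:400],None,fx=2.4,fy=2.4,interpolation=2);B=cv2.resize(b['img'][130:270,360:520],None,fx=2.4,fy=2.4,interpolation=2)
cv2.imwrite('pics/ap.png',np.hstack([A,B]))
for n,c in(('s',a),('t',b)): print(n,proj(c,[s['eef_pos'],[.4532,-.3418,.112]]))
E
```

```text
1.85 [ 0.45285616 -0.34278391  0.16001908] [[ 9.37429854e-01  3.48174189e-01  5.51406288e-05]
 [ 3.48174183e-01 -9.37429777e-01 -3.89034810e-04]
 [-8.37614119e-05  3.83891388e-04 -9.99999923e-01]] [ 0.9644162  -1.06458576  0.22146222]
s [[314.55745851  97.62422198]
 [313.93367361 113.85056416]]
t [[445.37854509 202.89218284]
 [437.78323931 204.75829422]]
```

View pics/ap.png

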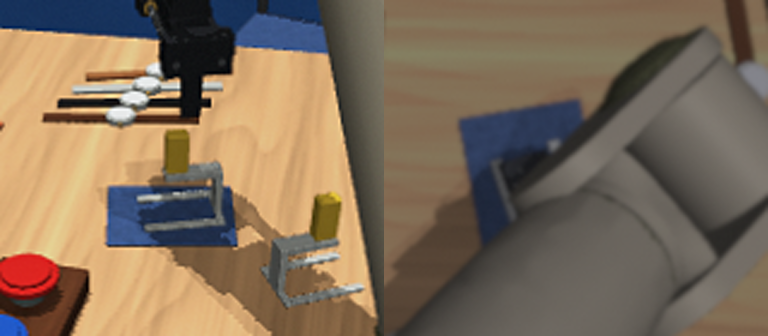

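The side crop shows the gripper open above the right puller: handle top at about (314,115), near finger at (320,107), which agrees with the projection. I'll lower the gripper and grip the handle.

move_arm(
  steps=[
    [[0,0,0,0,0,0.03,1],[0,0,0,0,0,0.055,1],[0,0,0,0,-0.001,0.075,1],[0,0,0,0,-0.001,0.087,1],[0,0,0,0,-0.001,0.087,1],[0,0,0,0,-0.001,0.087,-1],[0,0,0,0,-0.001,0.087,-1],[0,0,0,0,-0.001,0.087,-1],[0,0,0,0,-0.001,0.087,-1],[0,0,0,0,-0.001,0.087,-1],[0,0,0,0,-0.001,0.087,-1]],
  ],
)

```text
clock: 3.32
eef_pos: [0.4533, -0.3411, 0.0727]
orientation: [[0.937, 0.349, 0.0], [0.349, -0.937, 0.0], [0.0, -0.0, -1.0]]
contact_force: [-0.5, -0.1, -0.5]
width: 0.344
grasp_force: 0.0
```

move_arm(
  steps=[
    [[0,0,0,0,0,0,-1],[0,0,0,0,0,0,-1],[0,0,0,0,0,0,-1],[0,0,0,0,0,0,-1],[0,0,0,0,0,0,-1]],
  ],
)

```text
clock: 3.95
eef_pos: [0.4532, -0.3411, 0.0726]
orientation: [[0.937, 0.349, -0.0], [0.349, -0.937, 0.0], [-0.0, -0.0, -1.0]]
contact_force: [0.5, 0.8, 0.1]
width: 0.198
grasp_force: 29.9
```

move_arm(
  steps=[
    [[0,0,0,0,0,-0.02,-1],[0,0,0,0,0,-0.045,-1],[0,0,0,0,0,-0.06,-1],[0,0,0,0.02,-0.034,-0.06,-1],[0,0,0,0.04,-0.068,-0.06,-1],[0,0,0,0.06,-0.102,-0.06,-1],[0,0,0,0.08,-0.136,-0.06,-1],[0,0,0,0.0935,-0.159,-0.06,-1],[0,0,0,0.0935,-0.159,-0.06,-1],[0,0,0,0.0935,-0.159,-0.06,-1]],
  ],
)

```text
clock: 5.2
eef_pos: [0.4852, -0.1602, 0.1327]
orientation: [[0.937, 0.349, -0.0], [0.349, -0.937, -0.0], [-0.0, 0.0, -1.0]]
contact_force: [-0.1, -0.6, -1.8]
width: 0.2
grasp_force: 29.9
```

```bash
python3 - <<'E'
from h import *
s=manip.read_state();print(s['clock'],s['eef_pos'],s['contact_force'],s['width'])
from fit import place
a=manip.get_image('side');b=manip.get_image('top')
e=s['eef_pos'];M=[[40,29.5,2.5],[40,-29.5,2.5],[-53,34.5,2.5],[-53,-34.5,2.5],[-53,-12,58],[-53,12,58],[0,0,108]]
o=[]
for c,(x,y) in((a,(210,80)),(b,(300,90))):
    im=c['img'][y:y+140,x:x+160];im=cv2.resize(im,None,fx=2.5*1,fy=2.5,interpolation=2)
    for p in proj(c,place([e[0],e[1],np.arctan2(.349,.937)],M,e[2]-.0687)): cv2.circle(im,tuple(int(v) for v in (p-[x,y])*2.5),2,(0,255,0),-1)
    o.append(im)
cv2.imwrite('pics/pre.png',np.hstack(o))
E
```

```text
5.2 [ 0.48523814 -0.16016511  0.13265514] [-0.05367182 -0.60024312 -1.78382018] 0.2000568267293972
```

View pics/pre.png

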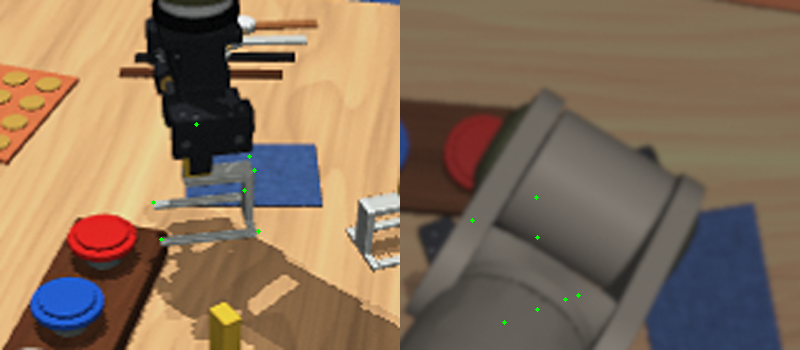

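The fork's predicted points match the side view to about 1 px: tips at crop (153,206) and (163,240), foot at (256,236). I'll lower it and slide it under the rim.

move_arm(
  steps=[
    [[0,0,0,0,0,0.013,-1],[0,0,0,0,0,0.0255,-1],[0,0,0,0,0,0.0255,-1],[0,0,0,0.015,0,0.0255,-1],[0,0,0,0.03,0,0.0255,-1],[0,0,0,0.045,0,0.0255,-1],[0,0,0,0.055,0,0.0255,-1],[0,0,0,0.055,0,0.0255,-1]],
  ],
)

```text
clock: 6.3
eef_pos: [0.5375, -0.1398, 0.1072]
orientation: [[0.937, 0.35, 0.0], [0.35, -0.937, -0.0], [0.0, 0.0, -1.0]]
contact_force: [-0.6, -0.1, -1.5]
width: 0.201
grasp_force: 29.9
```

```bash
python3 - <<'E'
from h import *
s=manip.read_state();print(s['clock'],s['eef_pos'],s['contact_force'],s['width'])
a=manip.get_image('side')
cv2.imwrite('pics/ins.png',cv2.resize(a['img'][110:230,200:330],None,fx=4.5,fy=4.5,interpolation=2))
E
```

```text
6.3 [ 0.53748507 -0.13981692  0.10715192] [-0.62990239 -0.0911845  -1.54224961] 0.2007336109097764
```

View pics/ins.png

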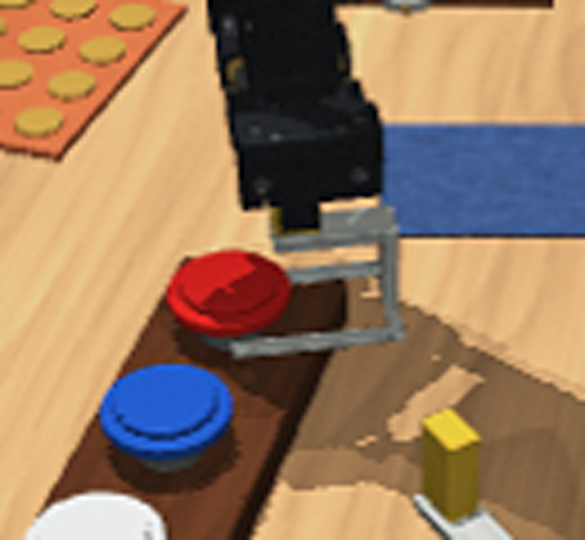

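The tines straddle the neck below the rim: the near tine's tip is at crop (235,348) and the far tine passes behind the rim. No contact force shows, so I'll go the rest of the way.

move_arm(
  steps=[
    [[0,0,0,0.012,0,0,-1],[0,0,0,0.024,0,0,-1],[0,0,0,0.034,0,0,-1],[0,0,0,0.039,0,0,-1],[0,0,0,0.039,0,0,-1],[0,0,0,0.039,0,0,-1]],
  ],
)

```text
clock: 7.1
eef_pos: [0.5732, -0.1267, 0.1072]
orientation: [[0.937, 0.349, -0.0], [0.349, -0.937, 0.0], [-0.0, -0.0, -1.0]]
contact_force: [-0.1, 0.2, -1.8]
width: 0.202
grasp_force: 29.9
```

move_arm(
  steps=[
    [[0,0,0,0,0,-0.004,-1],[0,0,0,0,0,-0.008,-1],[0,0,0,0,0,-0.011,-1],[0,0,0,0,0,-0.014,-1],[0,0,0,0,0,-0.017,-1],[0,0,0,0,0,-0.02,-1],[0,0,0,0,0,-0.024,-1],[0,0,0,0,0,-0.028,-1],[0,0,0,0,0,-0.033,-1],[0,0,0,0,0,-0.039,-1],[0,0,0,0,0,-0.045,-1],[0,0,0,0,0,-0.045,-1]],
  ],
)

```text
clock: 8.6
eef_pos: [0.5736, -0.1267, 0.1528]
orientation: [[0.937, 0.349, 0.001], [0.349, -0.937, -0.0], [0.001, 0.001, -1.0]]
contact_force: [0.3, -0.6, -2.4]
width: 0.202
grasp_force: 29.9
```

```bash
python3 - <<'E'
from h import *
s=manip.read_state();print(s['clock'],s['eef_pos'],s['contact_force'],s['width'])
a=manip.get_image('side')
cv2.imwrite('pics/up.png',cv2.resize(a['img'][90:220,200:330],None,fx=4.5,fy=4.5,interpolation=2))
E
```

```text
8.6 [ 0.5736351  -0.12669715  0.15280572] [ 0.26608933 -0.59444088 -2.40024624] 0.20249407479450482
```

View pics/up.png

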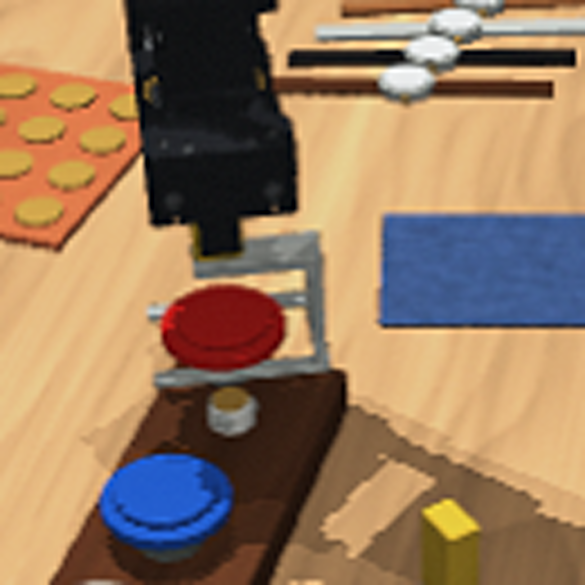

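The red cap is off: the bare peg shows at crop (232,410) and the cap sits in the fork. I'll carry it back to the pad.

move_arm(
  steps=[
    [[0,0,0,0,0,-0.005,-1],[0,0,0,-0.004,0.003,-0.01,-1],[0,0,0,-0.013,0.011,-0.012,-1],[0,0,0,-0.026,0.022,-0.012,-1],[0,0,0,-0.04,0.034,-0.012,-1],[0,0,0,-0.054,0.046,-0.012,-1],[0,0,0,-0.068,0.058,-0.012,-1],[0,0,0,-0.082,0.07,-0.012,-1],[0,0,0,-0.096,0.081,-0.012,-1],[0,0,0,-0.11,0.093,-0.012,-1],[0,0,0,-0.121,0.103,-0.012,-1],[0,0,0,-0.125,0.106,-0.012,-1]],
  ],
)

```text
clock: 10.15
eef_pos: [0.4929, -0.2704, 0.1642]
orientation: [[0.937, 0.348, 0.0], [0.348, -0.937, 0.0], [0.0, -0.0, -1.0]]
contact_force: [-0.3, -0.1, -3.3]
width: 0.2
grasp_force: 29.9
```

move_arm(
  steps=[
    [[0,0,0,-0.004,0.003,0,-1],[0,0,0,-0.013,0.011,0,-1],[0,0,0,-0.026,0.022,0,-1],[0,0,0,-0.04,0.034,0,-1],[0,0,0,-0.052,0.044,0,-1],[0,0,0,-0.06,0.051,0,-1],[0,0,0,-0.0625,0.053,0,-1],[0,0,0,-0.0625,0.053,0,-1],[0,0,0,-0.0625,0.053,0,-1]],
  ],
)

```text
clock: 11.28
eef_pos: [0.4535, -0.3407, 0.1642]
orientation: [[0.937, 0.35, 0.0], [0.35, -0.937, 0.0], [0.0, -0.0, -1.0]]
contact_force: [-0.9, 0.6, -2.5]
width: 0.203
grasp_force: 29.9
```

```bash
python3 - <<'E'
from h import *
s=manip.read_state();print(s['clock'],s['eef_pos'],s['contact_force'],s['width'])
a=manip.get_image('side')
cv2.imwrite('pics/back.png',cv2.resize(a['img'][70:190,250:380],None,fx=4.5,fy=4.5,interpolation=2))
E
```

```text
11.275 [ 0.45345819 -0.34071771  0.16421285] [-0.85595719  0.63165936 -2.4896916 ] 0.20281833548259393
```

View pics/back.png

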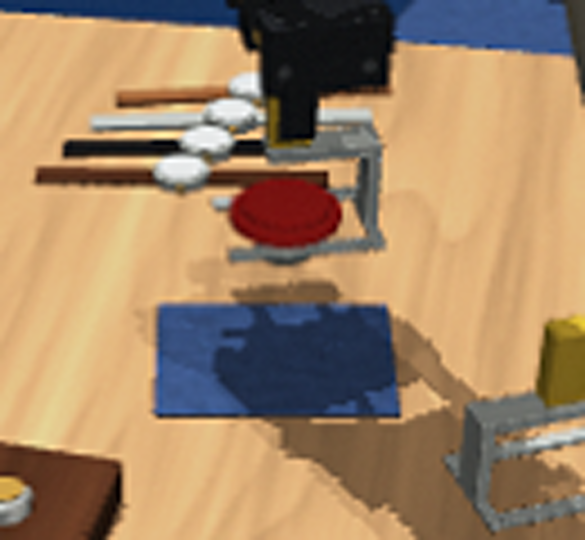

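The cap hangs level in the fork at crop (285,212), over the pad. Next I'll lower it, slowing towards the end.

move_arm(
  steps=[
    [[0,0,0,0,0,0.006,-1],[0,0,0,0,0,0.018,-1],[0,0,0,0,0,0.031,-1],[0,0,0,0,0,0.044,-1],[0,0,0,0,0,0.055,-1],[0,0,0,0,0,0.063,-1],[0,0,0,0,0,0.069,-1],[0,0,0,0,0,0.075,-1],[0,0,0,0,0,0.08,-1],[0,0,0,0,0,0.085,-1],[0,0,0,0,0,0.088,-1],[0,0,0,0,0,0.088,-1]],
  ],
)

```text
clock: 12.82
eef_pos: [0.4532, -0.341, 0.0761]
orientation: [[0.937, 0.349, -0.0], [0.349, -0.937, 0.0], [-0.0, -0.0, -1.0]]
contact_force: [0.8, 1.1, -1.1]
width: 0.202
grasp_force: 29.9
```

move_arm(
  steps=[
    [[0,0,0,0,0,0.001,-1],[0,0,0,0,0,0.002,-1],[0,0,0,0,0,0.003,-1],[0,0,0,0,0,0.003,-1],[0,0,0,0,0,0.003,-1]],
  ],
)

```text
clock: 13.45
eef_pos: [0.4533, -0.3411, 0.0732]
orientation: [[0.937, 0.349, 0.0], [0.349, -0.937, -0.0], [0.0, 0.0, -1.0]]
contact_force: [-0.4, -0.7, -1.2]
width: 0.201
grasp_force: 29.9
```

move_arm(
  steps=[
    [[0,0,0,0,0,0.0005,-1],[0,0,0,0,0,0.001,-1],[0,0,0,0,0,0.001,-1]],
  ],
)

```text
clock: 13.82
eef_pos: [0.4534, -0.3412, 0.0726]
orientation: [[0.937, 0.349, 0.0], [0.349, -0.937, -0.0], [0.0, 0.001, -1.0]]
contact_force: [0.2, 0.9, 2.1]
width: 0.203
grasp_force: 29.9
```

Touchdown, the force is now upward. I'll release; the fingers need about 1.3 s to open.

move_arm(
  steps=[
    [[0,0,0,0,0,0,-0.5],[0,0,0,0,0,0,-0.3],[0,0,0,0,0,0,0],[0,0,0,0,0,0,0.3],[0,0,0,0,0,0,0.6],[0,0,0,0,0,0,0.8],[0,0,0,0,0,0,0.8],[0,0,0,0,0,0,0.8],[0,0,0,0,0,0,0.8]],
  ],
)

```text
clock: 14.95
eef_pos: [0.4533, -0.3411, 0.0722]
orientation: [[0.937, 0.349, -0.0], [0.349, -0.937, 0.0], [0.0, -0.0, -1.0]]
contact_force: [-0.7, -0.7, -0.3]
width: 0.896
grasp_force: 0.0
```

move_arm(
  steps=[
    [[0,0,0,0,0,-0.01,0.8],[0,0,0,0,0,-0.03,0.8],[0,0,0,0,0,-0.06,0.8],[0,0,0,0,0,-0.1,0.8],[0,0,0,0,0,-0.14,0.8],[0,0,0,0,0,-0.16,0.8],[0,0,0,0,0,-0.16,0.8],[0,0,0,0,0,-0.16,0.8]],
  ],
)

```text
clock: 15.95
eef_pos: [0.453, -0.3408, 0.2313]
orientation: [[0.937, 0.349, -0.001], [0.349, -0.937, 0.001], [-0.001, -0.001, -1.0]]
contact_force: [1.0, -0.1, -0.9]
width: 0.9
grasp_force: 0.0
```

```bash
python3 - <<'E'
from h import *
s=manip.read_state();print(s['clock'],s['eef_pos'],s['contact_force'],s['width'])
a=manip.get_image('side')
cv2.imwrite('pics/end.png',cv2.resize(a['img'][70:250,190:380],None,fx=3.3,fy=3.3,interpolation=2))
E
```

```text
15.95 [ 0.45296246 -0.34083135  0.23132715] [ 1.00846588 -0.09710459 -0.86158771] 0.8997038275675007
```

View pics/end.png

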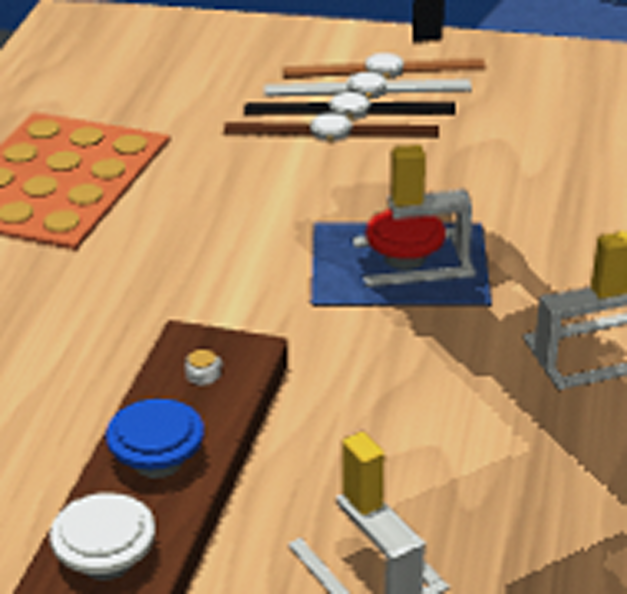

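The puller stands on the pad with the red cap upright in its fork, crop (405,233). The blue and white caps are still on their pegs and the gripper is clear.

```bash
python3 -c "
from station import manip
print(manip.finish_job())"
```

```text
the job is handed in; nothing more can be done
None
```

The job is handed in at about 16 s, though no verdict came back: in the last picture the red cap is off its peg and upright in the fork of the puller, which is back on its felt pad, and the blue and white caps are still on their pegs.

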